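# Shut and bolt the colour chest

## Task

The airbrush colours are packed for the road. Press the chest's lid fully shut, then push the sliding bolt on top of it towards the front all the way home, so that its tip goes right through the keeper. Leave the open colour cups and the big bottle standing where they are.

Things in the scene. Friction and masses are not known exactly. Their poses are not given: they have to be found in the camera images.
- chest: Birch plywood travelling chest fixed to the table, 240 mm deep (x) by 280 mm wide (y), rim 144 mm high, closed lid's top 157 mm above the table. Origin: centre of its underside, on the table. Its z is up; its own -x axis points to its front (roughly towards the robot), where a wooden batten 47 mm deep, 110 mm wide, 36 mm thick, its top level with the closed lid's top, carries the keeper.
- lid (a joint): Angle of the plywood lid (240 x 280 x 12 mm, 0.6 kg) in rad: 0 = fully shut, grows as it opens. Hinged along the chest's back upper edge (chest frame x = +0.120, z = 0.145); starts ajar. Stiff hinges: it stays where it is left; pressed straight down 180 mm in front of the hinge line it yields to 3 to 6 N and stops at 0.
- lid_edge (a point): Middle of the lid's front edge, on the lid's upper face; moves with the lid.
- bolt (a joint): Travel of the bolt in m: 0 = withdrawn, 0.045 = home at its stop; grows as the bolt goes to the chest's front (chest -x, lid shut). Steel rod 12 mm thick in two guide straps on the middle of the lid; friction about 3 N, stays where it is left. Its tip meets the keeper's near face at 0.018, the far face at 0.034. If it is out before the lid is shut, it lands on the keeper and the lid cannot shut.
- knob_top (a point): Centre of the top of the bolt's upright black knob, 17 mm across; moves with the bolt. Lid shut, this point is 50 mm over the lid's top (207 mm above the table). The head is the upper 23 mm, a 10 mm stem is below. The guide straps before and behind it reach 20 mm above the lid, so 30 mm of knob stand clear to be pushed.
- bolt_tip (a point): Front end of the bolt rod, on its axis (9.5 mm above the lid's upper face); moves with the bolt.
- keeper (a point): Middle of the keeper's opening: a steel staple on the batten, 23 mm wide outside, 16 mm long, 21 mm high, opening 17 mm wide; its opening runs along the chest's x.
- cup_teal: Loose open plastic cup of dark teal colour, 110 mm across, 49 mm high, in front of the red compressor; origin at the centre of its underside. Bystander.
- cup_blue: Loose open plastic cup of dark blue colour, 110 mm across, 49 mm high, further right, in front of the bottle tray; origin at the centre of its underside. Bystander.
- big_bottle: Loose upright colour bottle with black cap, 53 mm across, 158 mm high, between the teal cup and the red compressor; origin at the centre of its underside. Bystander.

How it is judged (in metres and radians):
On the way, in this order (a step that is already met when the one before it is completed fails the run):
1. the lid is pressed fully shut (less than 0.02 rad) (value of joint lid below 0.02 rad), for 0.2 s.
2. the bolt is pushed home through the keeper (at least 40 of its 45 mm) (value of joint bolt above 0.04 m), for 0.2 s.
At the end, for the whole second after the job is handed in: The lid is shut (under 0.02 rad), the bolt is at least 40 of its 45 mm out so that its tip stands out beyond the keeper, and both cups and the big bottle are within 30 mm of where they stood (value of joint lid below 0.02 rad and value of joint bolt above 0.04 m and distance of each of cup_teal, cup_blue, big_bottle from where it was at the start of the episode below 0.03 m); the robot touches nothing.
It fails at once if a colour cup or the big bottle is tipped (more than 0.35 rad) (angle between any of cup_teal, cup_blue, big_bottle's own z axis and vertical above 0.35 rad).
It also fails if it takes over 35 s, if anything falls off the work surface, if the arm or the gripper's body presses on something with over 40 N, if the wrist force passes 120 N, or if a joint passes its speed limit or range.

## Robot

A 6-joint arm with a two-finger parallel gripper is mounted at the origin on a cart in front of the work surface, level with it; the furniture and walls round the work are solid. World frame = base frame: x ahead of the robot, y to its left, z up, the work surface at z = 0. Lengths are in mm, angles in rad, forces in N, time in s.
With the tool pointing down it reaches from about 300 to 825 mm from the base axis. Payload 5.4 kg.
Tool frame: the origin (TCP) lies between the finger pads; the fingertips stand 14 mm ahead of it and the grasp point (between the pads) lies 5 mm behind it; z points along the fingers, y is the line along which they close (so a half turn about z gives the same grasp; the last joint's range is limited). The gripper opens to 92 mm and grips with 3 to 60 N. Pads are 20 mm wide; open, the fingers measure 128 mm over their backs; the gripper's body (75 mm by 189 mm) begins 69 mm behind the grasp point.
Start: joints at [1.022, 0.158, 1.597, -0, 1.386, -0.21], TCP at [191.114, 542.293, 228.601] pointing down, gripper open.
Joint ranges: [-2.91, 2.91], [-0.94, 2.29], [0.18, 2.7], [-1.29, 4.43], [0.17, 2.64], [-3, 3]. Speed limits (rad/s): [2.57, 2.57, 3.14, 3.14, 3.14, 3.14].

## Interface

Orientations are given as a unit quaternion [x, y, z, w].
In Python, from workcell import * gives the robot as it stands.
- The arm moves only by the tool step_arm, never from a script. Its argument "plan" is a list that holds one entry, the list of rows, each a list of 7 numbers: the shift along the tool's x, y, z normalised to -1 to 1, where 1 is 0.3 m, then the turn, a rotation vector about the tool's x, y, z normalised to -1 to 1, where 1 is 90 degrees, then the closure, from 0 (fully open) to 1 (shut). In form: [[[dx, dy, dz, rx, ry, rz, hand], ...]]. A call has 1 to 20 rows; each row is the pose to reach, as a shift and turn from the pose commanded when the call began, along the tool's axes at that moment; what a row does not reach only later rows make up. A row lasts 1/12 s, in which the tool goes at most 41.7 mm and 7.16 degrees, less where a joint would pass 70% of its speed; a pose out of reach is approached as far as the arm can. A call with a number of a shift or a turn outside -1 to 1 is refused whole. A call with a gripper value outside its range is refused whole. The fingers move at their own pace and stop on an object; "force" is the grip in N (left out, the last holds). Time passes only in rows, so rows that repeat a pose let the fingers close. It gives the time, the measured TCP pose, the force, the opening and the grip force at its end, in the units of the state.
- get_state(): the state, without advancing time (a new reading comes with each control period).
- capture(name): name is "scene" or "top"; returns (picture, depth): 384x512x3 uint8, red, green, blue; 384x512 float32, mm along the optical axis (not along the pixel's ray), 0 where there is no reading.
- camera_params(name): a dict with "intrinsics" (3x3 intrinsics, pixels), "dist" ([k1, k2, p1, p2, k3] as OpenCV has them; the pictures are not rectified), "rvec" (rotation vector, rad) and "tvec" (3), from world to camera coordinates, as OpenCV has them. Camera axes: x right, y down, z forward; pixel columns grow to the right and rows downward; lengths in mm; the calibration is good to about 2 mm. A picture is of the moment at which its call begins. camera_params takes no time and is no camera call.
- job_done(): hands the job in; it is judged then, once.
The state is a dict: "clock": time; "joint_pos": joint angles; "qd": joint speeds; "effort": joint torques, N m; "tcp_pos": TCP position; "orientation": TCP orientation; "contact_force": force on the tool from outside, world axes, zero at the start; "wrist_torque": the same for the moment, N m; "gripper_width": opening from 0.0 (shut) to 1.0 (fully open); "gripper_force": force on a finger pad.
Only numpy, scipy, OpenCV 4.12 (cv2) and the standard library are available. Lean on these libraries where they do the work, as an engineer would, in place of code of your own. Each camera call takes 0.05 s, during which the arm holds its last target. There are 200 camera calls.

## Working session

There is one attempt and no reset: what is moved stays moved. The work goes in short steps, Python scripts to look and compute and a tool call to move; the robot and the scene stay as the last step left them, time stands still between calls to the robot, and variables do not carry over. Pictures are saved under pics/ and viewed, at most 10 in all, crops included, and the job is handed in when it is done.

Besides the shell and the picture viewer there is one more tool, called by a JSON object that holds its "fn" and its "kwargs", one argument or row to a line. step_arm: Moves the arm, as the interface text tells. Scaled input: -1 to 1 covers 0.3 m each way for a shift and 90 degrees each way for a turn. Its arguments: {"type":"object","properties":{"plan":{"type":"array","items":{"type":"array","items":{"type":"array","items":{"type":"number"}}}},"force":{"type":"number"}},"required":["plan"]}

```bash
mkdir -p pics; cat > h.py <<'E'
from workcell import *
import numpy as np, cv2
def cam(n):
    p=camera_params(n); R=cv2.Rodrigues(np.array(p["rvec"],float))[0]
    return np.array(p["intrinsics"],float),np.array(p["dist"],float),R,np.array(p["tvec"],float).ravel()
def ray(n,u,v):
    K,d,R,t=cam(n); q=cv2.undistortPoints(np.array([[[u,v]]],float),K,d).ravel()
    return -R.T@t, R.T@np.array([q[0],q[1],1.])
def px(n,u,v,depth):      # world point by depth
    c,r=ray(n,u,v); return c+r*depth
def atz(n,u,v,z):
    c,r=ray(n,u,v); return c+r*(z-c[2])/r[2]
def two(a,b):             # a=(name,u,v): midpoint of rays, gap
    (c1,r1),(c2,r2)=ray(*a),ray(*b); s=np.linalg.lstsq(np.c_[r1,-r2],c2-c1,rcond=None)[0]
    p,q=c1+r1*s[0],c2+r2*s[1]; return (p+q)/2,np.linalg.norm(p-q)
def proj(n,P):
    K,d,R,t=cam(n); return cv2.projectPoints(np.array([P],float),R,t,K,d)[0].ravel()
E
python3 - <<'E'
from h import *
for n in ("scene","top"):
    p,d=capture(n); np.savez(f"{n}0.npz",p=p,d=d); cv2.imwrite(f"pics/{n}0.png",cv2.resize(p[...,::-1],(800,600),interpolation=cv2.INTER_CUBIC))
    print(n,ray(n,256,192))
s=get_state(); print(s)
E
```

```text
scene (array([-108.2802737 , -946.26435888, 1037.94000943]), array([ 0.38389342,  0.70149787, -0.60065108]))
top (array([ 293.7151523 ,   75.00672674, 1169.44926366]), array([ 0.20488534,  0.02565791, -0.97846025]))
{'clock': 0.1, 'joint_pos': array([ 1.02190066e+00,  1.59002652e-01,  1.59810556e+00, -1.93692535e-05,
        1.38620297e+00, -2.10102362e-01]), 'qd': array([-0.00060381, -0.00070097, -0.00133726,  0.00180574,  0.0017589 ,
       -0.00191771]), 'effort': array([ 3.54606973e-04, -3.86499667e+01, -3.22961783e+01,  7.03089195e-02,
        3.38607864e-02, -6.34321532e-05]), 'tcp_pos': array([190.8357937 , 541.82818367, 227.70839679]), 'orientation': array([ 1.68585845e-01,  9.85686601e-01, -8.01651992e-04, -3.09476727e-04]), 'contact_force': array([ 0.6231398 , -0.56170355, -0.55884752]), 'wrist_torque': array([-0.02928441,  0.0406411 ,  0.02066492]), 'gripper_force': 0.0, 'gripper_width': 1.0001060975474811}
```

View pics/scene0.png

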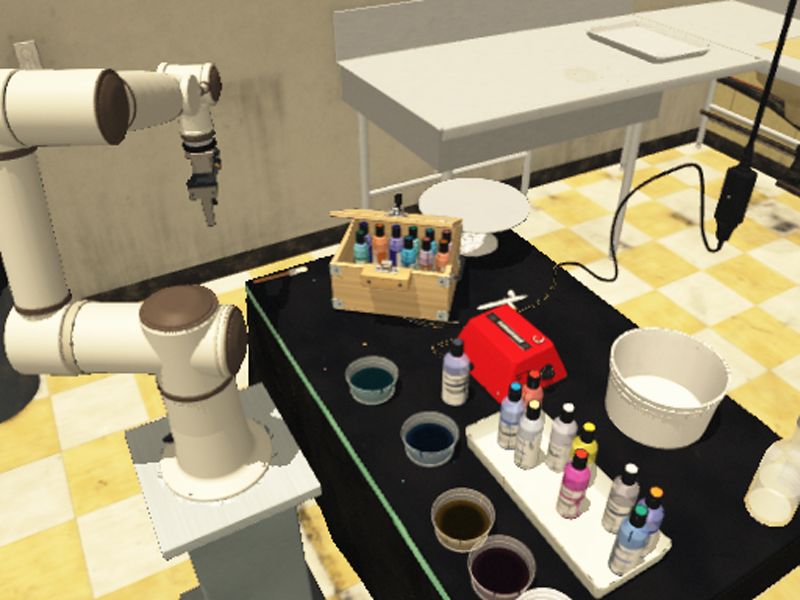

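View pics/top0.png

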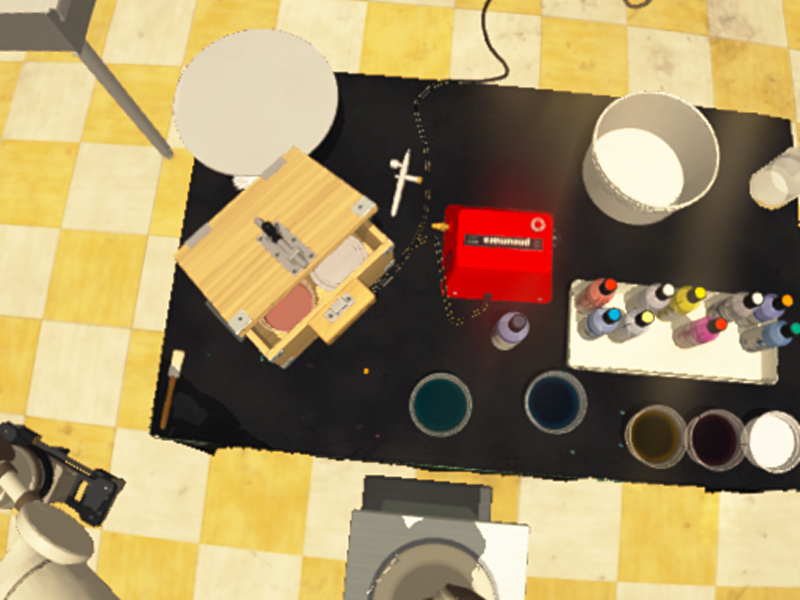

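The scene view shows the ajar chest around (395,265) with the knob at about (398,200). In the top view the chest is at (285,250), with the knob near (268,228), the keeper near (338,305), the teal cup at (440,404), the blue cup at (555,401) and the bottle at (510,330). I'll enlarge the chest in both views.

```bash
python3 - <<'E'
from h import *
T=np.load("top0.npz");S=np.load("scene0.npz")
cv2.imwrite("pics/topc.png",cv2.resize(T["p"][90:240,105:260,::-1],None,fx=4,fy=4,interpolation=cv2.INTER_CUBIC)[:600])
cv2.imwrite("pics/scc.png",cv2.resize(S["p"][115:215,200:310,::-1],None,fx=6,fy=6,interpolation=cv2.INTER_CUBIC))
E
```

```text
(no output)
```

View pics/topc.png

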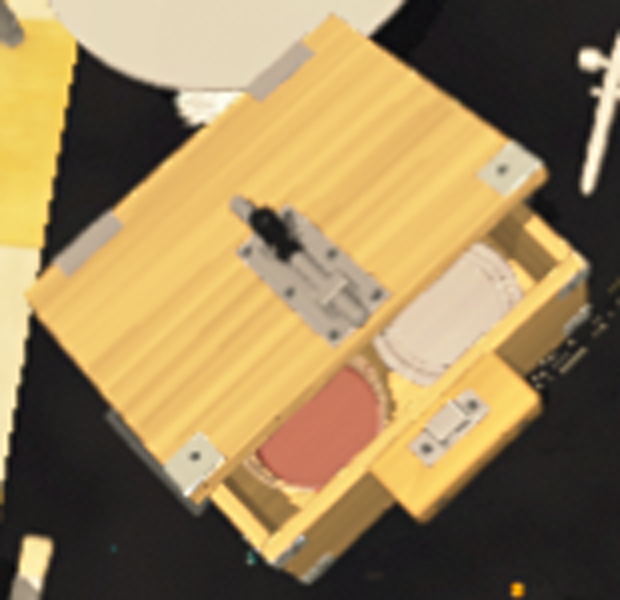

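View pics/scc.png

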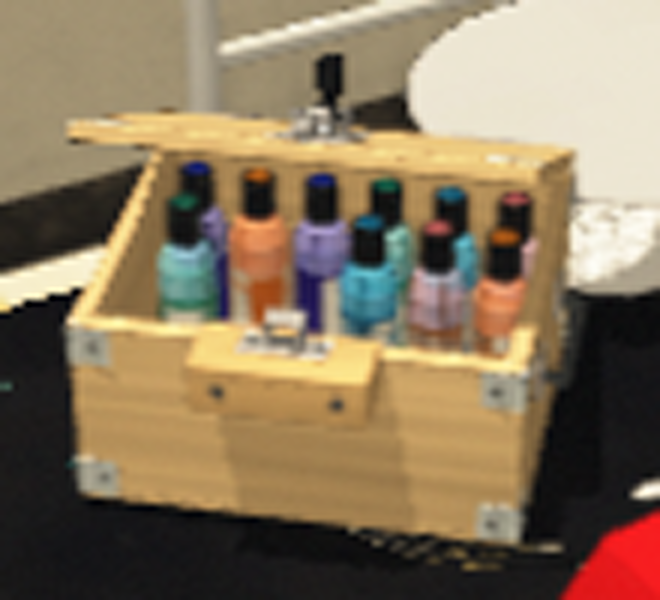

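Top crop: lid corners at (330,14), (27,295), (548,172) and (200,497), batten front corners at (540,405) and (422,520), knob head around (270,230). Scene crop: knob top at (330,57), lid front corners at (70,122) and (575,155), front corners at (85,492) and (520,542). Next I fit the chest pose and lid angle to these points.

```bash
cat > fit.py <<'E'
from h import *
from scipy.optimize import least_squares
def C(P,c): # chest->world
    a=c[2]; return np.array([c[0]+np.cos(a)*P[0]-np.sin(a)*P[1],c[1]+np.sin(a)*P[0]+np.cos(a)*P[1],P[2]])
def L(P,th): # closed-lid point -> opened
    x,z=P[0]-120,P[2]-145; return np.array([120+x*np.cos(th)+z*np.sin(th),P[1],145-x*np.sin(th)+z*np.cos(th)])
E
python3 - <<'E'
from fit import *
obs=[("top",330,14,(120,-140,157),1),("top",27,295,(120,140,157),1),("top",548,172,(-120,-140,157),1),("top",200,497,(-120,140,157),1),
("top",588,265,(-120,-140,144),0),("top",268,557,(-120,140,144),0),("top",540,405,(-167,-55,157),0),("top",422,520,(-167,55,157),0),
("scene",187,368,(-167,55,157),0),("scene",373,382,(-167,-55,157),0),("scene",72,325,(-120,140,144),0),("scene",85,492,(-120,140,0),0),("scene",520,542,(-120,-140,0),0),
("scene",70,122,(-120,140,157),1),("scene",575,155,(-120,-140,157),1)]
def uv(n,u,v): return (105+(u+.5)/4-.5,90+(v+.5)/4-.5) if n=="top" else (200+(u+.5)/6-.5,115+(v+.5)/6-.5)
def res(p):
    r=[]
    for n,u,v,P,l in obs:
        q=L(P,p[3]) if l else np.array(P,float)
        r+=list(proj(n,C(q,p))-uv(n,u,v))
    return np.array(r)
s=least_squares(res,[500,300,-0.7,0.5],loss="soft_l1",x_scale=[100,100,1,1]); p=s.x
print(p,np.round(res(p).reshape(-1,2),1).tolist()); np.save("chest.npy",p)
# knob from two views, and predicted for x
k,g=two(("top",)+uv("top",262,218),("scene",)+uv("scene",330,58)); print("knob",k,g)
for x in (0,10,20,30,40,50,60): print(x,C(L((x,0,207),p[3]),p).round(),np.round(proj("top",C(L((x,0,207),p[3]),p))*4-[420,360]),np.round(proj("scene",C(L((x,0,207),p[3]),p))*6-[1200,690]))
print("lid edge",C(L((-120,0,157),p[3]),p),"keeper px", proj("top",C((-140,0,178),p))*4-[420,360])
T=np.load("top0.npz")
print("rim/batten/lid depth pts")
for u,v in [(400,480),(520,410),(320,100),(130,350),(450,200),(440,413)]:
    a,b=uv("top",u,v); print(px("top",a,b,T["d"][round(b),round(a)]).round())
for n,u,v,z in [("top",440,404,49),("top",555,401,49),("top",514,322,158)]: print(atz(n,u*.64,v*.64,z).round())
E
```

```text
[5.74840492e+02 3.04072506e+02 8.70805440e-01 4.70260645e-01] [[1.0, -0.3], [-1.2, -0.2], [-0.2, -1.3], [-1.9, 0.5], [0.1, -0.3], [1.3, 1.5], [1.1, -1.6], [-0.9, -0.2], [0.0, -0.7], [-0.1, 0.3], [-0.3, -0.3], [0.0, 3.1], [-0.0, 3.3], [0.2, 0.3], [-5.3, 2.3]]
knob [575.30741157 307.57412855 273.66605104] 2.0136893848692723
0 [601. 336. 255.] [227. 183.] [344.  54.]
10 [607. 342. 250.] [219. 176.] [347.  54.]
20 [613. 349. 246.] [211. 169.] [350.  53.]
30 [619. 356. 241.] [203. 161.] [353.  53.]
40 [624. 363. 237.] [195. 154.] [355.  53.]
50 [630. 370. 232.] [188. 147.] [358.  53.]
60 [636. 376. 227.] [180. 140.] [360.  53.]
lid edge [517.82099732 236.37532389 264.4458793 ] keeper px [447.50579007 420.50936528]
rim/batten/lid depth pts
[449. 226. 158.]
[500. 155. 159.]
[687. 304. 184.]
[506. 394. 208.]
[603. 202. 254.]
[489. 203. 182.]
[350.  18.  49.]
[ 373. -183.   49.]
[486. -85. 158.]
```

```bash
python3 - <<'E'
from fit import *
p=np.load("chest.npy")
pts={}
for n in ("top","scene"):
    D=np.load(n+"0.npz")["d"]; K,d,R,t=cam(n); v,u=np.mgrid[0:384,0:512]; m=D>0
    q=cv2.undistortPoints(np.c_[u[m],v[m]].astype(float)[:,None],K,d)[:,0]; 
    W=(np.c_[q,np.ones(len(q))]*D[m][:,None]-t)@R
    c,s=np.cos(p[2]),np.sin(p[2]); dx=W[:,:2]-p[:2]
    Q=np.c_[dx[:,0]*c+dx[:,1]*s,-dx[:,0]*s+dx[:,1]*c,W[:,2]]; pts[n]=Q
    print(n,"noise; table z",np.median(W[(abs(W[:,2])<15),2]))
Q=pts["top"]
# lid plane
S=Q[(Q[:,0]>-70)&(Q[:,0]<100)&(abs(abs(Q[:,1])-85)<40)&(Q[:,2]>160)&(Q[:,2]<300)]
for i in range(5):
    A=np.c_[S[:,:2],np.ones(len(S))]; k=np.linalg.lstsq(A,S[:,2],rcond=None)[0]; r=S[:,2]-A@k; S=S[abs(r)<max(4,2*r.std())]
print("lid plane",k,len(S),r.std(),"angle",np.arctan(-k[0]), "yaw err",np.arctan2(k[1],k[0])-np.pi*np.sign(k[1]))
B=Q[(Q[:,0]<-128)&(Q[:,0]>-160)&(abs(Q[:,1])>20)&(abs(Q[:,1])<48)&(Q[:,2]>130)&(Q[:,2]<175)]; print("batten",len(B),np.median(B,0),B.min(0),B.max(0))
F=pts["scene"]; F=F[(F[:,2]>15)&(F[:,2]<110)&(F[:,0]<-100)&(F[:,0]>-140)&(abs(F[:,1])<130)]
A=np.c_[F[:,1],np.ones(len(F))];print("front face",len(F),np.linalg.lstsq(A,F[:,0],rcond=None)[0])
for n in pts:
    a=pts[n]; a=a[(a[:,2]>150)&(a[:,2]<165)&(a[:,0]<-140)&(a[:,0]>-185)&(abs(a[:,1])<75)]; print(n,"batten top extents",np.percentile(a[:,0],[1,99]),np.percentile(a[:,1],[1,99]))
    a=pts[n]; z=k[0]*a[:,0]+k[1]*a[:,1]+k[2]; a=a[(a[:,2]-z>25)&(a[:,2]-z<70)&(abs(a[:,0])<110)&(abs(a[:,1])<60)]; print(n,"knob",len(a),np.median(a,0),a[a[:,2].argmax()],a.min(0),a.max(0))
E
```

```text
top noise; table z 2.4759443009897795
scene noise; table z 1.3102326945521146
lid plane [-5.22913282e-01  7.60059379e-04  2.22517403e+02] 3347 1.439946648563182 angle 0.4818097571008944 yaw err -0.0014535083928075565
batten 269 [-144.06691331   21.26453105  157.90691497] [-159.90966006  -47.26923095  150.91617627] [-128.04857671   47.98495385  164.38101689]
front face 1255 [-7.77975491e-04 -1.19199208e+02]
top batten top extents [-165.19821853 -140.39573758] [-52.48776334  54.98577222]
top knob 70 [ -2.96277971   0.94837748 272.40042643] [ 1.52966462e-01 -1.60659088e+00  2.83092630e+02] [-10.35202357  -7.98454303 252.83317193] [  9.62851667   7.91834053 283.09262983]
scene batten top extents [-171.60011026 -140.37434583] [-49.85122653  55.32056752]
scene knob 34 [ -4.87331321   2.51687855 265.29526449] [ -4.41937155   3.53620232 278.1621284 ] [-13.56083739  -4.30377931 251.99741481] [  5.2269748   13.01192829 278.1621284 ]
```

Both depth planes agree with the fit: chest at (575, 304), yaw 0.871, lid about 0.475 rad open, knob at about x = -42 in the chest frame once shut. Next is a helper that turns world targets into rows.

```bash
cat >> fit.py <<'E'
from scipy.spatial.transform import Rotation as Ro
def row(target,start=None,ori=None):   # world target mm -> normalised shift in the tool frame
    s=get_state(); o=Ro.from_quat(s["orientation"] if ori is None else ori); st=s["tcp_pos"] if start is None else start
    return np.round(o.inv().apply(np.array(target)-st)/300,3)
E
python3 - <<'E'
from fit import *
p=np.load("chest.npy"); s=get_state(); o=Ro.from_quat(s["orientation"])
w=C((-90,50,0),p); print(w)
print(row((191,542,320)),row((w[0],w[1],320)))
y=o.apply([0,1,0]); print("turn about tool z", -(p[2]+np.pi/2-np.arctan2(y[1],y[0]))/(np.pi/2))
E
```

```text
[478.61912489 267.44671632   0.        ]
[-0.     0.    -0.308] [-1.209 -0.544 -0.307]
turn about tool z -0.7700520206399496
```

{"fn": "step_arm", "kwargs": {
  "plan": [
    [[0,0,-0.12,0,0,0,1],[0,0,-0.24,0,0,0,1],[0,0,-0.31,0,0,0,1],[-0.12,-0.05,-0.31,0,0,-0.08,1],[-0.24,-0.1,-0.31,0,0,-0.16,1],[-0.36,-0.16,-0.31,0,0,-0.24,1],[-0.48,-0.21,-0.31,0,0,-0.31,1],[-0.6,-0.27,-0.31,0,0,-0.39,1],[-0.72,-0.32,-0.31,0,0,-0.46,1],[-0.84,-0.38,-0.31,0,0,-0.54,1],[-0.96,-0.43,-0.31,0,0,-0.62,1],[-1,-0.45,-0.31,0,0,-0.7,1],[-1,-0.45,-0.31,0,0,-0.77,1],[-1,-0.45,-0.31,0,0,-0.77,1],[-1,-0.45,-0.31,0,0,-0.77,1]]
  ],
  "force": 20
}}

```text
clock: 1.35
tcp_pos: [429.4, 314.6, 321.0]
orientation: [-0.422, 0.907, 0.0, -0.001]
contact_force: [-0.5, -0.5, 0.6]
gripper_width: 0.003
gripper_force: 0.0
```

```bash
python3 - <<'E'
from fit import *
p=np.load("chest.npy"); s=get_state(); o=Ro.from_quat(s["orientation"]); print(s["clock"],s["tcp_pos"],s["gripper_width"],s["contact_force"])
w=C((-90,50,0),p)
print(row((w[0],w[1],320)),o.apply([0,1,0]),o.apply([1,0,0]),o.apply([0,0,1]))
E
```

```text
1.35 [429.42131181 314.59297393 321.01161077] 0.0027945986176964983 [-0.51852121 -0.51002995  0.59076908]
[ 0.015 -0.227  0.003] [-7.64721354e-01  6.44360853e-01  5.85320284e-04] [-0.64436015 -0.76472147  0.00103546] [-1.11481620e-03 -4.14680506e-04 -9.99999293e-01]
```

{"fn": "step_arm", "kwargs": {
  "plan": [
    [[0.0,-0.11,0,0,0,0,1],[0.015,-0.227,0,0,0,0,1],[0.015,-0.227,0.05,0,0,0,1],[0.015,-0.227,0.1,0,0,0,1],[0.015,-0.227,0.13,0,0,0,1],[0.015,-0.227,0.16,0,0,0,1],[0.015,-0.227,0.19,0,0,0,1],[0.015,-0.227,0.22,0,0,0,1],[0.015,-0.227,0.25,0,0,0,1]]
  ]
}}

```text
clock: 2.1
tcp_pos: [478.5, 268.3, 246.4]
orientation: [-0.422, 0.907, -0.0, 0.001]
contact_force: [-0.9, -1.1, 3.1]
gripper_width: 0.005
gripper_force: 1.1
```

{"fn": "step_arm", "kwargs": {
  "plan": [
    [[0,0,0.03,0,0,0,1],[0,0,0.06,0,0,0,1],[0,0,0.09,0,0,0,1],[0,0,0.12,0,0,0,1],[0,0,0.15,0,0,0,1],[0,0,0.18,0,0,0,1],[0,0,0.21,0,0,0,1],[0,0,0.23,0,0,0,1],[0,0,0.24,0,0,0,1],[0,0,0.24,0,0,0,1]]
  ]
}}

```text
clock: 2.93
tcp_pos: [477.9, 267.9, 173.5]
orientation: [-0.422, 0.907, 0.0, -0.001]
contact_force: [0.3, -0.6, -0.3]
gripper_width: 0.002
gripper_force: 0.0
```

{"fn": "step_arm", "kwargs": {
  "plan": [
    [[0,0,0.007,0,0,0,1],[0,0,0.014,0,0,0,1],[0,0,0.014,0,0,0,1],[0,0,0.014,0,0,0,1]]
  ]
}}

```text
clock: 3.27
tcp_pos: [478.8, 268.2, 171.4]
orientation: [-0.422, 0.907, -0.0, 0.001]
contact_force: [-2.0, 0.0, 4.7]
gripper_width: 0.005
gripper_force: 2.6
```

{"fn": "step_arm", "kwargs": {
  "plan": [
    [[0,0,0.007,0,0,0,1],[0,0,0.014,0,0,0,1],[0,0,0.014,0,0,0,1],[0,0,0.014,0,0,0,1]]
  ]
}}

```text
clock: 3.6
tcp_pos: [478.9, 268.3, 171.2]
orientation: [-0.422, 0.907, -0.0, 0.001]
contact_force: [-12.1, -5.3, 26.9]
gripper_width: 0.004
gripper_force: 13.7
```

The force rose to 27 N with no further motion, so the lid is on its stop. I'll lift clear and look.

{"fn": "step_arm", "kwargs": {
  "plan": [
    [[0,0,-0.1,0,0,0,1],[0,0.05,-0.23,0,0,0,1],[0,0.18,-0.36,0,0,0,1],[0,0.3,-0.4,0,0,0,1],[0,0.4,-0.4,0,0,0,1],[0,0.4,-0.4,0,0,0,1]]
  ]
}}

```text
clock: 4.1
tcp_pos: [383.4, 349.2, 288.7]
orientation: [-0.424, 0.906, 0.002, 0.002]
contact_force: [-0.2, -0.3, -0.0]
gripper_width: 0.011
gripper_force: 0.0
```

```bash
python3 - <<'E'
from fit import *
a=capture("top")[0]; b=capture("scene")[0]
cv2.imwrite("pics/a1.png",np.hstack([cv2.resize(a[110:230,120:220,::-1],(400,480),interpolation=cv2.INTER_CUBIC),cv2.resize(b[110:206,220:300,::-1],(400,480),interpolation=cv2.INTER_CUBIC)]))
p=np.load("chest.npy")
for x in (-50,-40): 
    P=C((x,0,207),p); print((proj("top",P)-[120,110])*4,(proj("scene",P)-[220,110])*5+[400,0])
s=get_state(); print(s["tcp_pos"])
E
```

```text
[282.08178079 228.79069947] [563.25582945 187.05706395]
[271.13516855 217.65294607] [565.99105614 180.06360922]
[386.06213802 345.91818326 286.29925684]
```

View pics/a1.png

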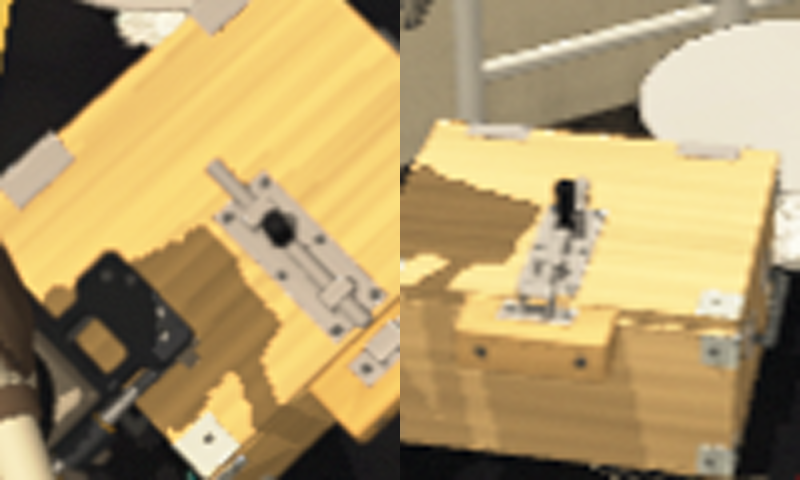

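Left half (top view): the lid is shut, with the knob top at about (274,224). Right half (scene view): the knob top is at about (566,182). Both match x ≈ -43, y ≈ 0 in the chest frame, with the bolt still withdrawn.

```bash
python3 - <<'E'
from fit import *
p=np.load("chest.npy")
k=two(("top",120+274.5/4-.4,110+224.5/4-.4),("scene",220+166.5/5-.4,110+182/5-.4)); print(k)
d=k[0][:2]-p[:2]; c,s=np.cos(p[2]),np.sin(p[2]); print("chest xy",d@[c,s],d@[-s,c])
w=C((-5,0,0),p); print(row((w[0],w[1],287)),row((w[0],w[1],199)))
E
```

```text
(array([545.96223512, 271.33810242, 208.93875864]), np.float64(1.2995984249915964))
chest xy -43.64052757769316 0.9996255254300159
[-0.281 -0.572 -0.002] [-0.28  -0.572  0.292]
```

{"fn": "step_arm", "kwargs": {
  "plan": [
    [[-0.06,-0.11,0,0,0,0,1],[-0.12,-0.22,0,0,0,0,1],[-0.18,-0.33,0,0,0,0,1],[-0.23,-0.44,0,0,0,0,1],[-0.27,-0.53,0,0,0,0,1],[-0.28,-0.57,0,0,0,0,1],[-0.28,-0.57,0.08,0,0,0,1],[-0.28,-0.57,0.16,0,0,0,1],[-0.28,-0.57,0.24,0,0,0,1],[-0.28,-0.57,0.29,0,0,0,1],[-0.28,-0.57,0.29,0,0,0,1]]
  ]
}}

```text
clock: 5.12
tcp_pos: [568.8, 297.6, 193.6]
orientation: [-0.421, 0.907, 0.001, -0.005]
contact_force: [-0.1, -0.6, -1.3]
gripper_width: 0.005
gripper_force: 0.0
```

```bash
python3 - <<'E'
from fit import *
p=np.load("chest.npy"); s=get_state(); print(s["tcp_pos"],s["contact_force"])
w=C((-70,0,0),p); print(row((w[0],w[1],199)))
E
```

```text
[568.78411405 297.6348605  193.60429589] [-0.13496301 -0.55217543 -1.2586662 ]
[ 0.204 -0.002 -0.016]
```

{"fn": "step_arm", "kwargs": {
  "plan": [
    [[0,0,-0.01,0,0,0,1],[0,0,-0.01,0,0,0,1],[0.03,0,-0.01,0,0,0,1],[0.06,0,-0.01,0,0,0,1],[0.08,0,-0.01,0,0,0,1],[0.1,0,-0.01,0,0,0,1],[0.12,0,-0.01,0,0,0,1],[0.14,0,-0.01,0,0,0,1],[0.14,0,-0.01,0,0,0,1]]
  ]
}}

```text
clock: 5.87
tcp_pos: [544.5, 266.6, 203.2]
orientation: [-0.422, 0.907, -0.0, 0.001]
contact_force: [2.2, 1.3, 1.0]
gripper_width: 0.007
gripper_force: 0.8
```

{"fn": "step_arm", "kwargs": {
  "plan": [
    [[0.02,0,0.01,0,0,0,1],[0.035,0,0.01,0,0,0,1],[0.05,0,0.01,0,0,0,1],[0.06,0,0.01,0,0,0,1],[0.065,0,0.01,0,0,0,1],[0.065,0,0.01,0,0,0,1]]
  ]
}}

```text
clock: 6.37
tcp_pos: [535.8, 256.9, 199.5]
orientation: [-0.422, 0.907, 0.003, 0.008]
contact_force: [19.5, 20.0, -11.0]
gripper_width: 0.008
gripper_force: 13.8
```

Pushing now meets 28 N at an estimated 36–37 mm of travel, so I'll look before pushing harder.

```bash
python3 - <<'E'
from fit import *
a=capture("top")[0]; b=capture("scene")[0]
cv2.imwrite("pics/a2.png",np.hstack([cv2.resize(a[140:236,160:240,::-1],(400,480),interpolation=cv2.INTER_CUBIC),cv2.resize(b[120:192,230:290,::-1],(400,480),interpolation=cv2.INTER_CUBIC)]))
s=get_state(); print(s["tcp_pos"],s["contact_force"],s["wrist_torque"],Ro.from_quat(s["orientation"]).apply([0,0,1]))
E
```

```text
[535.7703461  256.95732744 199.44819502] [18.69100365 20.08495656 -9.39259272] [ 3.73837421 -3.32810355 -0.07471825] [ 0.01191421  0.01152181 -0.99986264]
```

View pics/a2.png

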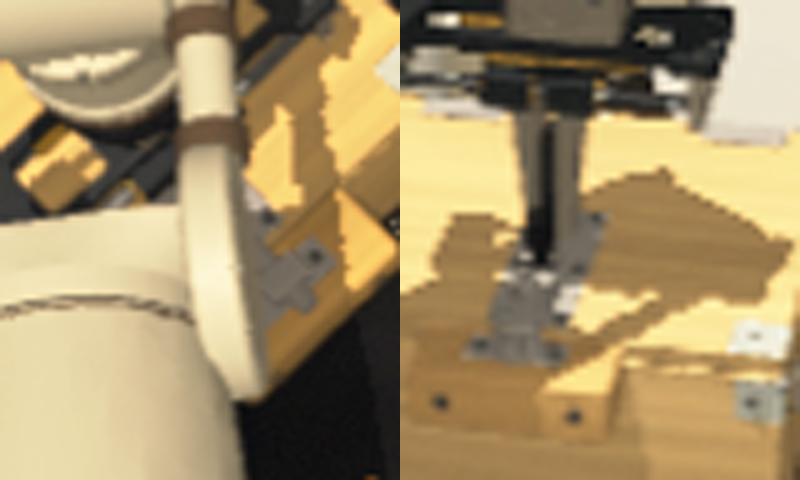

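Left (top view): the bolt tip stands out past the keeper near (302,302). Right (scene view): the finger is against the knob. I'll back off and measure the knob.

{"fn": "step_arm", "kwargs": {
  "plan": [
    [[-0.04,0,0,0,0,0,1],[-0.09,0,0,0,0,0,1],[-0.14,0,-0.04,0,0,0,1],[-0.16,0,-0.15,0,0,0,1],[-0.16,0,-0.27,0,0,0,1],[-0.16,0.12,-0.35,0,0,0,1],[-0.1,0.25,-0.35,0,0,0,1],[-0.04,0.38,-0.35,0,0,0,1],[0.02,0.5,-0.35,0,0,0,1],[0.08,0.6,-0.35,0,0,0,1],[0.08,0.6,-0.35,0,0,0,1]]
  ]
}}

```text
clock: 7.38
tcp_pos: [372.4, 350.2, 302.9]
orientation: [-0.424, 0.906, 0.0, -0.003]
contact_force: [0.4, 0.5, 0.2]
gripper_width: 0.005
gripper_force: 0.0
```

```bash
python3 - <<'E'
from fit import *
a=capture("top")[0]; b=capture("scene")[0]
cv2.imwrite("pics/a3.png",np.hstack([cv2.resize(a[140:236,160:240,::-1],(400,480),interpolation=cv2.INTER_CUBIC),cv2.resize(b[120:192,230:290,::-1],(400,480),interpolation=cv2.INTER_CUBIC)]))
p=np.load("chest.npy")
for x in (-78,-83,-88): 
    P=C((x,1,207),p); print((proj("top",P)-[160,140])*5+2,(proj("scene",P)-[230,120])*6.67+[403,3])
for x in (-148,-154,-160): 
    P=C((x,0,172),p); print("tip",x,(proj("top",P)-[160,140])*5+2)
s=get_state(); print(s["tcp_pos"],s["contact_force"])
E
```

```text
[191.73356901 178.66270679] [541.84610989 212.2768391 ]
[198.67835223 185.72225391] [539.95176953 217.10983088]
[205.63741156 192.79500445] [538.04790717 221.96736598]
tip -148 [298.61218081 291.20539249]
tip -154 [306.89814609 299.60788892]
tip -160 [315.20133756 308.0260016 ]
[377.33200702 349.40920034 303.38963872] [1.56051436 0.42861897 0.05190302]
```

View pics/a3.png

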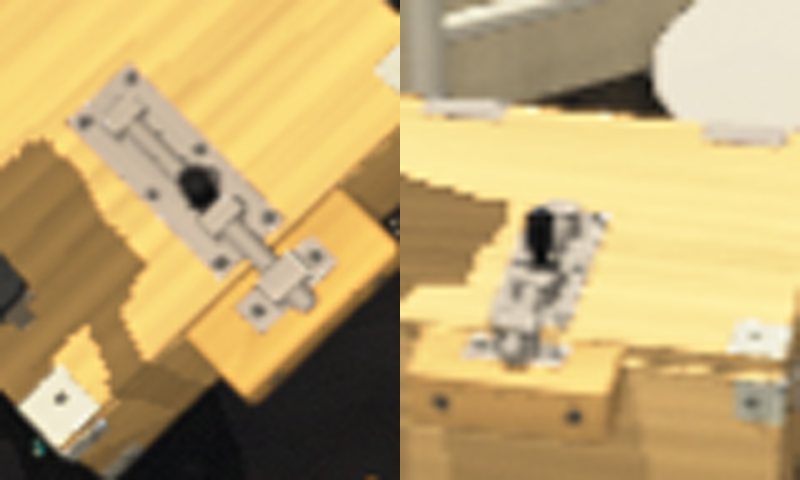

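Left (top view): the bolt is through the keeper, with the knob at (198,187) and the tip near (305,300). Right (scene view): the knob is at (540,230). I'll get the actual travel from dark-blob centroids in the before and after pictures.

```bash
python3 - <<'E'
from fit import *
p=np.load("chest.npy"); c,s_=np.cos(p[2]),np.sin(p[2])
def blob(f,half,box,o,sc):
    im=cv2.imread(f)[:, half*400:half*400+400].max(2).astype(float); x0,y0,x1,y1=box; w=np.clip(110-im[y0:y1,x0:x1],0,80)
    v,u=np.mgrid[y0:y1,x0:x1]; return o[0]+((u*w).sum()/w.sum()+.5)/sc-.5,o[1]+((v*w).sum()/w.sum()+.5)/sc-.5
A=blob("pics/a1.png",0,(250,200,305,255),(120,110),4); B=blob("pics/a3.png",0,(170,155,225,220),(160,140),5)
D=blob("pics/a1.png",1,(145,170,185,235),(220,110),5); E=blob("pics/a3.png",1,(115,195,160,270),(230,120),400/60)
for n,a,b in (("top",A,B),("scene",D,E)):
  for z in (196,): 
    X=[(atz(n,*q,z)[:2]-p[:2])@np.array([[c,-s_],[s_,c]]) for q in (a,b)]; print(n,a,b,X,X[0]-X[1])
E
```

```text
top (np.float64(189.12412443250255), np.float64(166.79340544797554)) (np.float64(199.33909668752256), np.float64(177.1092458298608)) [array([-43.27162634,   0.99813026]), array([-80.56091851,   0.86543678])] [37.28929216  0.13269347]
scene (np.float64(252.77975418596367), np.float64(150.5121125757036)) (np.float64(250.6417224421731), np.float64(155.30606147406155)) [array([-53.38041414,  -1.04575935]), array([-8.68192275e+01, -3.98017933e-02])] [33.43881337 -1.00595755]
```

Measured travel is about 37 mm, yet something resisted 28 N. Either the bolt started a few mm out, or it is not home. I'll check the tip against the keeper enlarged, before and after.

```bash
python3 - <<'E'
from fit import *
p=np.load("chest.npy")
a=cv2.imread("pics/a1.png")[:, :400]; b=cv2.imread("pics/a3.png")
A=cv2.resize(a[270:390,300:400],None,fx=4,fy=4,interpolation=cv2.INTER_CUBIC)
B=cv2.resize(b[230:326,230:310],None,fx=5,fy=5,interpolation=cv2.INTER_CUBIC)
cv2.imwrite("pics/tip.png",np.hstack([A,B]))
for x in (-100,-105,-110,-115,-120): print(x,(((proj("top",C((x,1,166.5),p))-[120,110]+.5)*4)-[300,270])*4)
for x in (-135,-140,-145,-150,-155,-160): print(x,(((proj("top",C((x,1,166.5),p))-[160,140]+.5)*5)-[230,230])*5+[400,0],(((proj("top",C((x,1,178),p))-[160,140]+.5)*5)-[230,230])*5+[400,0])
E
```

```text
-100 [186.86617352 132.37510064]
-105 [208.46656444 154.32736002]
-110 [230.10744935 176.31671621]
-115 [251.78857007 198.34289075]
-120 [273.50966562 220.40560227]
-135 [654.54710809 235.64078312] [642.57254081 212.56441555]
-140 [688.73199643 270.33763797] [677.12412271 247.62786472]
-145 [722.97723998 305.08931457] [711.73765131 282.74766523]
-150 [757.28240411 339.89534539] [746.41267894 317.92333586]
-155 [791.64704955 374.75525811] [781.14875317 353.15439042]
-160 [826.07073245 409.66857562] [815.94541671 388.44033769]
```

View pics/tip.png

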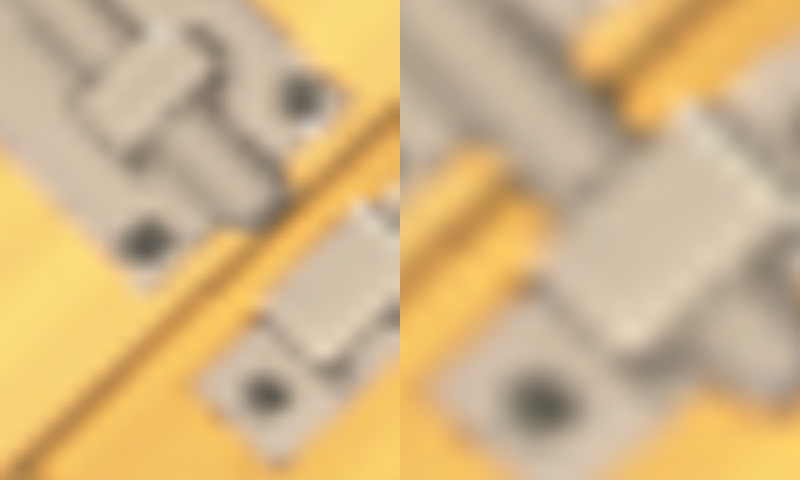

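In the before picture the tip is at x ≈ -117, which is 14 mm short of the keeper's near face. So the bolt started about 4 mm out. Now the tip is at about -155, about 8 mm beyond the far face, so travel is roughly 42 mm. That is too close to 40 mm to trust, so I'll push once more to confirm the stop.

```bash
python3 - <<'E'
from fit import *
p=np.load("chest.npy"); s=get_state(); print(s["clock"],s["tcp_pos"])
for x,z in ((-40,300),(-40,198),(-58,198),(-70,198)):
    w=C((x,0,0),p); print(x,z,row((w[0],w[1],z)))
E
```

```text
7.4833 [377.33200702 349.40920034 303.38963872]
-40 300 [-0.174 -0.601  0.011]
-40 198 [-0.175 -0.601  0.351]
-58 198 [-0.115 -0.601  0.351]
-70 198 [-0.075 -0.601  0.351]
```

{"fn": "step_arm", "kwargs": {
  "plan": [
    [[-0.06,-0.11,0,0,0,0,1],[-0.12,-0.22,0,0,0,0,1],[-0.18,-0.33,0,0,0,0,1],[-0.2,-0.44,0,0,0,0,1],[-0.2,-0.55,0,0,0,0,1],[-0.2,-0.6,0.02,0,0,0,1],[-0.2,-0.6,0.12,0,0,0,1],[-0.2,-0.6,0.2,0,0,0,1],[-0.2,-0.6,0.28,0,0,0,1],[-0.2,-0.6,0.33,0,0,0,1],[-0.2,-0.6,0.35,0,0,0,1],[-0.2,-0.6,0.35,0,0,0,1],[-0.16,-0.6,0.35,0,0,0,1],[-0.13,-0.6,0.35,0,0,0,1],[-0.11,-0.6,0.35,0,0,0,1],[-0.1,-0.6,0.35,0,0,0,1],[-0.1,-0.6,0.35,0,0,0,1],[-0.1,-0.6,0.35,0,0,0,1]]
  ]
}}

```text
clock: 8.98
tcp_pos: [536.9, 257.4, 200.5]
orientation: [-0.422, 0.907, 0.0, 0.002]
contact_force: [3.1, 3.6, 0.3]
gripper_width: 0.005
gripper_force: 2.1
```

{"fn": "step_arm", "kwargs": {
  "plan": [
    [[0.006,0,0,0,0,0,1],[0.012,0,0,0,0,0,1],[0.018,0,0,0,0,0,1],[0.018,0,0,0,0,0,1],[0.018,0,0,0,0,0,1]]
  ]
}}

```text
clock: 9.4
tcp_pos: [536.2, 256.8, 200.9]
orientation: [-0.422, 0.907, 0.002, 0.007]
contact_force: [14.6, 14.3, -5.7]
gripper_width: 0.003
gripper_force: 10.4
```

{"fn": "step_arm", "kwargs": {
  "plan": [
    [[0.006,0,0,0,0,0,1],[0.012,0,0,0,0,0,1],[0.012,0,0,0,0,0,1],[0.012,0,0,0,0,0,1]]
  ]
}}

```text
clock: 9.73
tcp_pos: [535.9, 256.4, 201.1]
orientation: [-0.422, 0.907, 0.003, 0.011]
contact_force: [21.7, 24.2, -11.9]
gripper_width: 0.007
gripper_force: 16.2
```

It holds firm at 32 N with under 1 mm of movement, so this is a hard stop. I'll retreat and take a final check.

{"fn": "step_arm", "kwargs": {
  "plan": [
    [[-0.04,0,0,0,0,0,1],[-0.09,0,0,0,0,0,1],[-0.14,0,-0.04,0,0,0,1],[-0.16,0,-0.15,0,0,0,1],[-0.16,0,-0.27,0,0,0,1],[-0.16,0.12,-0.35,0,0,0,1],[-0.1,0.25,-0.35,0,0,0,1],[-0.04,0.38,-0.35,0,0,0,1],[0.02,0.5,-0.35,0,0,0,1],[0.08,0.6,-0.35,0,0,0,1],[0.08,0.6,-0.35,0,0,0,1],[0.08,0.6,-0.35,0,0,0,1]]
  ]
}}

```text
clock: 10.73
tcp_pos: [375.5, 347.8, 304.7]
orientation: [-0.423, 0.906, -0.0, 0.0]
contact_force: [-0.7, 0.5, 0.7]
gripper_width: 0.008
gripper_force: 0.0
```

```bash
python3 - <<'E'
from fit import *
fr=[capture("top")[0].astype(float) for _ in range(4)]; gr=[capture("scene")[0].astype(float) for _ in range(4)]
a=np.mean(fr,0).astype(np.uint8); b=np.mean(gr,0).astype(np.uint8)
cv2.imwrite("pics/fin.png",np.hstack([cv2.resize(a[180:210,200:228,::-1],(448,480),interpolation=cv2.INTER_CUBIC),cv2.resize(b[155:179,238:254,::-1],(320,480),interpolation=cv2.INTER_CUBIC)]))
p=np.load("chest.npy")
for x in (-131,-147,-150,-153,-156,-159,-162): print(x,*[(proj("top",C((x,1,z),p))-[200,180]+.5)*16 for z in (178,166.5)],*[(proj("scene",C((x,1,z),p))-[238,155]+.5)*20+[448,0] for z in (178,166.5)])
# cups moved? difference from first top picture
T=np.load("top0.npz")["p"].astype(float); d=np.abs(T-a).max(2)[200:290,255:385]; print("changed px around cups/bottle",(d>40).sum())
E
```

```text
-131 [233.58475181 214.11491161] [241.43548309 229.07077252] [655.49381595 233.88988434] [656.61260812 288.14138783]
-147 [304.38419693 285.95920396] [311.48296938 300.16334767] [636.44892646 283.72864795] [637.6629129  338.20498416]
-150 [317.70411452 299.47093495] [324.66073863 313.53302105] [632.8434068  293.16486399] [634.07559441 347.68326298]
-153 [331.03809731 312.99542647] [337.85221243 326.91510888] [629.22684276 302.63027121] [630.47734468 357.19070121]
-156 [344.38608221 326.53261073] [351.05732955 340.30954533] [625.59918587 312.12499911] [626.86811601 366.72742739]
-159 [357.74800574 340.08241956] [364.27602838 353.71626419] [621.96038738 321.64917794] [623.24786045 376.29357079]
-162 [371.12380402 353.64478436] [377.5082469  367.13519883] [618.31039828 331.20293865] [619.61652979 385.88926139]
changed px around cups/bottle 0
```

View pics/fin.png

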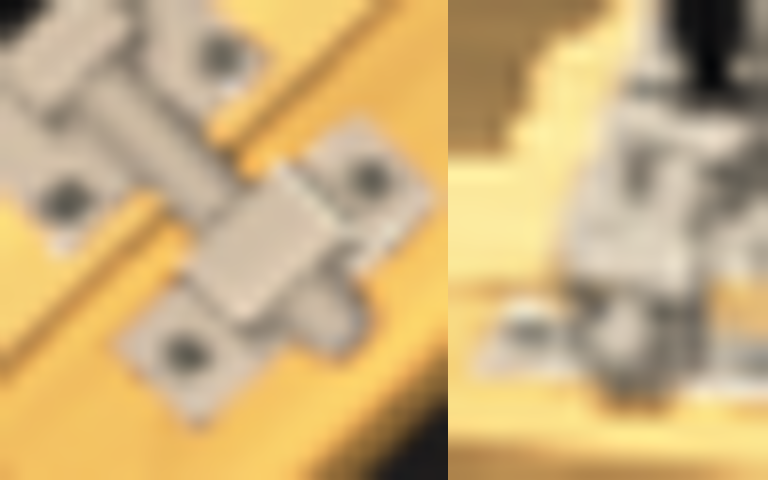

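Left (top view): the tip stands out to about (348,337), x ≈ -156. The keeper's far edge is at about (293,277), x ≈ -146, so about 10 mm is through and the bolt is at roughly 44 mm. Right (scene view): the tip shows in front of the keeper at (625,330). No pixels changed around the cups and bottle. Handing in.

```bash
python3 -c "
from workcell import *
print(job_done())"
```

```text
the job is handed in; nothing more can be done
None
```

I pressed the lid shut and pushed the bolt home against its stop; by camera its tip is about 10 mm past the keeper (about 44 of 45 mm, starting about 4 mm out), the cups and bottle show no movement, and I handed the job in at about 11 s, with no verdict returned.

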